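Clip the heater module on its rail and lock the end stop

ROBOT

A 6-joint arm with a two-finger parallel gripper is mounted at the origin on the work surface. World frame = base frame: x ahead of the robot, y to its left, z up, the work surface at z = 0. Lengths are in mm, angles in degrees, forces in N, time in s.
With the tool pointing down it reaches from about 300 to 825 mm from the base axis. Payload 5.4 kg.
Tool frame: the origin (TCP) lies midway between the tips of the shut fingers; the grasp point (between the pads) lies 19 mm behind it (env.tcp_to_grasp is the distance from the TCP to the grasp point, in mm); z points along the fingers, y is the line along which they close (so a half turn about z gives the same grasp; the last joint's range is limited). The gripper opens to 92 mm and grips with 3 to 60 N. Pads are 20 mm wide; open, the fingers measure 128 mm over their backs; the gripper's body (75 mm by 189 mm) begins 69 mm behind the grasp point.
Start: joints at [-87.267, 9.076, 91.501, -0, 79.423, -12.038], TCP at [146.575, -555.987, 214.601] pointing down, gripper open.
Joint ranges: [-166.64, 166.64], [-54.1, 131.32], [10.49, 154.53], [-73.88, 253.88], [9.74, 151.15], [-171.62, 171.62]. Speed limits (degrees/s): [147.25, 147.25, 180, 180, 180, 180].

INTERFACE

Orientations are given as a 3x3 rotation matrix whose columns are the frame's x, y, z axes.
In Python, from plant import sensors, vision, hand_in, env gives the robot as it stands. The module is installed in compiled form; this text tells all that it offers.
- The arm moves only by the shell command python3 -m jog 'ROWS' [FORCE]. ROWS is JSON, a list of rows, each an object of numbers: "claw": the closure, from -1 (fully open) to 1 (shut), so that 0 is half open; "x", "y", "z": the shift along the tool's x, y, z in units of 40 mm (1.0 is 40 mm); "wx", "wy", "wz": the turn, a rotation vector about the tool's x, y, z in units of 6 degrees (1.0 is 6 degrees). A call has 1 to 8 rows; each row is the pose to reach, as a shift and turn from the pose commanded when the call began, along the tool's axes at that moment; what a row does not reach only later rows make up. A row lasts 1/12 s, in which the tool goes at most 41.7 mm and 7.16 degrees, less where a joint would pass 70% of its speed; a pose out of reach is approached as far as the arm can. A call with a gripper value outside its range is refused whole. The fingers move at their own pace and stop on an object; FORCE is the grip in N (left out, the last holds). Time passes only in rows, so rows that repeat a pose let the fingers close. It gives the time, the measured TCP pose, the force, the opening and the grip force at its end, in the units of the state.
- sensors.observe(): the state, without advancing time (a new reading comes with each control period).
- vision.capture(name): name is "scene" or "top"; returns the picture (384x512x3 uint8, red, green, blue); there is no depth.
- vision.camera_model(name): a dict with "vfov" (degrees; the focal length in pixels is half the picture's height over the tangent of half this angle, whatever the lens; pixels are square), "cx", "cy" (the principal point, pixels), "k1" (the pictures are not rectified: a ray, as slopes to the right and down, at radius r is drawn at 1 + k1 r^2 times it, then the intrinsics apply), "R" (3x3) and "t" (3): a world point X has camera coordinates R X + t. Camera axes: x right, y down, z forward; pixel columns grow to the right and rows downward; lengths in mm; the calibration is good to about 2 mm. A picture is of the moment at which its call begins. camera_model takes no time and is no camera call.
- hand_in(): hands the job in; it is judged then, once.
The state is a dict: "t": time; "qpos": joint angles; "qd": joint speeds; "joint_efforts": joint torques, N m; "ee_pos": TCP position; "tool_rot": TCP orientation; "force": force on the tool from outside, world axes, zero at the start; "torque": the same for the moment, N m; "grip_width": finger opening in mm; "gripper_force": force on a finger pad.
Only numpy, scipy, OpenCV 4.12 (cv2) and the standard library are available. Lean on these libraries where they do the work, as an engineer would, in place of code of your own. Each camera call takes 0.05 s, during which the arm holds its last target. There are 200 camera calls.

TASK

Put the black control module of the wax heater back on its rail, in the free stretch between the end stop and the two breakers: hook its fixed lip under the rail's robot-side edge with the other end tilted up, then rock that end down until its sprung foot snaps under the far edge and the module sits flat and locked. Then turn the end stop's knurled thumb screw clockwise until it stops tight. Leave the other loose things on the table where they are.

Things in the scene. Friction and masses are not known exactly. Their poses are not given: they have to be found in the camera images.
- module: Loose black stepped housing, the larger loose electrical part, 0.22-0.36 kg. Origin: centre of its underside, z up, x from lip end (-x) to foot end (+x). Mm: lower housing x -48..48, z 17..50; nose x -23..23, z 50..72; all 45 wide (y), take it across that. Flat seat at z 17. Starts standing on the table, lip end towards the robot within 0.5 rad; may swap places with the relay.
- lip_tip (a point): Module's lip: middle of the upper edge of its free end, (-32, 0, 10) mm in the module frame, same axes. A fixed leg (x -48..-39.5, z 0..17) carries the lip (x -39.5..-32, z 4..10, 45 wide), which points to +x. The open slot above it, z 10..17 under the seat, is 7 high and 7.5 deep and takes the rail's 3 mm flange. A tilt of about 0.33 rad lets it in with the foot clear of the rail.
- foot (a joint): Grey sprung foot at the module's +x end, slides outwards along module +x: 0 = home, 0.008 m = fully out. Spring 2.8 N at home, plus 0.35 N per mm. Seated and clicked, it is back near 0. The module's weight alone does not click it; pressing down on the far half of the nose top takes 6 to 9 N, falls to about 3 N at the click, then rises sharply as the seat meets the rail.
- foot_nose (a point): Fixed point of the module at the inner upper edge of the home foot: (33.5, 0, 13.5) mm in the module frame, same axes. The foot is 25 wide, its nose is 4 mm under the far flange when seated; below z 10.5 a steep ramp runs out to x 39 at z 0, so pressing down drives the foot outwards. Fixed heels beside it: x 40.5..48, z 0..17, y 14.5..22.5 either side. Release tab to x 59.5.
- press_point (a point): On the flat top of the module's nose, in its foot-side half: (15, 0, 72) mm in the module frame, same axes. A good place to press.
- panel: Fixed white steel plate on the table, 170 (x) x 330 (y) x 4 mm, with a steel top-hat rail along its y. Origin: centre of its underside, z up, x away from the robot (yaw within 0.25 rad). Seated, the module's origin is at about (0, y, 12 mm) in this frame with the same axes (2-3 mm of play in x). The rail's two flanges are 3 mm thick, z 26..29 mm; the plate's top is z 4.
- rail_mid (a point): Middle of the rail's free stretch, on the plane of the flanges' tops: (0, 0, 29) mm in the panel frame, same axes. Free stretch: from the low grey end stop (inner face y -76 mm, top z 52, with a knurled screw on it and terminal blocks behind it) to two grey breakers (from y +76, tops z 89).
- near_edge (a point): Robot-side edge of the rail, under which the lip hooks: outer lower edge of the flange, (-37.5, 0, 26) mm in the panel frame, same axes. Below the flange there are 10 mm of free depth in x and 22 mm in z.
- far_edge (a point): Far edge of the rail, under which the foot snaps: outer lower edge of the flange, (37.5, 0, 26) mm in the panel frame, same axes.
- relay: Loose bystander: smaller grey relay with a clear cap, 62 x 26 x 52 mm, origin at the centre of its underside.
- stamp_a: Loose bystander: square copper printing stamp with a dark bow handle, about 104 x 104 x 72 mm, origin at the centre of its underside.
- driver: Loose bystander: screwdriver lying on the table.
- brush: Loose bystander: brush lying on the table.
- tin: Loose bystander: open aluminium cup, 64 mm across, 70 mm high, origin at the centre of its underside.
- lock_screw (a joint): Angle (rad) of the upright knurled thumb screw on the end stop; it grows as the screw turns clockwise seen from above and stops hard, tight, at 2.6. It starts slack at 1.3 to 1.7 and stays where it is left; turning takes about 0.04 N m.
- screw_grip (a point): Fixed point on the thumb screw's axis at a good height to grip: (0, -88, 74) mm in the panel frame. The screw's round knurled head is 20 mm in diameter, z 56..82 mm, over the end stop's top at z 52 (24 mm wide in y, 86 mm long in x).
There are look-alikes about, which are no part of the job. Of the things shaped like the module, the black one is meant.

How it is judged (in metres and radians):
On the way, in this order (a step that is already met when the one before it is completed fails the run):
1. the lip is hooked under the rail's robot-side flange, in the free stretch, while the foot end is still tilted up (x of lip_tip in the frame of panel between -0.0365 and -0.0265 m and z of lip_tip in the frame of panel between 0.01 and 0.0275 m and y of lip_tip in the frame of panel between -0.056 and 0.056 m and angle between module's own z axis and vertical between 0.06 and 0.9 rad), for 0.1 s.
2. the module sits flat and clicked home on the rail, with the thumb screw not yet tight (x of module in the frame of panel between -0.005 and 0.005 m and y of module in the frame of panel between -0.056 and 0.056 m and z of module in the frame of panel between 0.0095 and 0.0145 m and angle between the z axis of module and the z axis of panel, either way round below 0.04 rad and angle between the x axis of module and the x axis of panel, either way round below 0.08 rad and x of lip_tip in the frame of panel below -0.025 m and value of joint foot below 0.002 m and linear speed of module below 0.02 m/s and value of joint lock_screw below 2.2 rad), for 0.2 s.
At the end, for the whole second after the job is handed in: The module is seated in the free stretch, lip on the robot side: within 5 mm of the rail's middle in x and 2.5 mm of its seated height, tilted under 0.04 and turned under 0.08 rad from the rail, foot home (under 2 mm), at rest, released; thumb screw tight (above 2.45 of 2.6 rad) (x of module in the frame of panel between -0.005 and 0.005 m and y of module in the frame of panel between -0.056 and 0.056 m and z of module in the frame of panel between 0.0095 and 0.0145 m and angle between the z axis of module and the z axis of panel, either way round below 0.04 rad and angle between the x axis of module and the x axis of panel, either way round below 0.08 rad and x of lip_tip in the frame of panel below -0.025 m and value of joint foot below 0.002 m and linear speed of module below 0.02 m/s and value of joint lock_screw above 2.45 rad); the robot touches nothing.
It fails at once if another loose thing on the table is moved by more than 30 mm (distance of any of relay, stamp_a, driver, brush, tin from where it was at the start of the episode above 0.03 m).
It also fails if it takes over 61 s, if anything falls off the work surface, if the arm or the gripper's body presses on something with over 40 N, if the wrist force passes 120 N, or if a joint passes its speed limit or range.

## Working session

There is one attempt and no reset: what is moved stays moved. The work goes in short steps, Python scripts to look and compute and a shell command to move; the robot and the scene stay as the last step left them, time stands still between calls to the robot, and variables do not carry over. Pictures are saved under pics/ and viewed, at most 10 in all, crops included, and the job is handed in when it is done.

```bash
mkdir -p pics; ls
python3 - <<'E'
from plant import sensors, vision, env
import cv2
s=sensors.observe()
print(s['t'],s['ee_pos'],s['tool_rot'],s['grip_width'])
for n in('scene','top'):
    im=vision.capture(n); cv2.imwrite(f'pics/{n}0.png',cv2.resize(im[:,:,::-1],(800,600),interpolation=cv2.INTER_CUBIC)); cv2.imwrite(f'{n}0.png',im[:,:,::-1])
    m=vision.camera_model(n); print(n,m)
print(env.tcp_to_grasp)
E
```

```text
pics
0.0 [ 146.54547733 -555.36006884  213.60722147] [[ 9.66952111e-01  2.54958046e-01 -9.93621314e-05]
 [ 2.54957775e-01 -9.66950347e-01  1.88643346e-03]
 [ 3.84883141e-04 -1.84942396e-03 -9.99998216e-01]] 91.84482642583441
scene {'vfov': 57.36308672679696, 'cx': 251.9542127585238, 'cy': 195.37616593493908, 'k1': -0.07196259640940716, 'R': array([[ 0.82884367,  0.55939064,  0.01001393],
       [ 0.48601358, -0.71102463, -0.50816806],
       [-0.27714431,  0.42605878, -0.86119971]]), 't': array([-353.0726339 , -191.59678658, 1166.42083273])}
top {'vfov': 44.48968293179503, 'cx': 254.80009491611486, 'cy': 188.806497436731, 'k1': -0.06792624307347377, 'R': array([[ 0.02573177, -0.99949275,  0.01876492],
       [-0.99071776, -0.02800323, -0.13301933],
       [ 0.13347733, -0.01516792, -0.99093579]]), 't': array([ -28.81563482,  466.36681351, 1695.40402065])}
18.700000000000003
```

View pics/scene0.png

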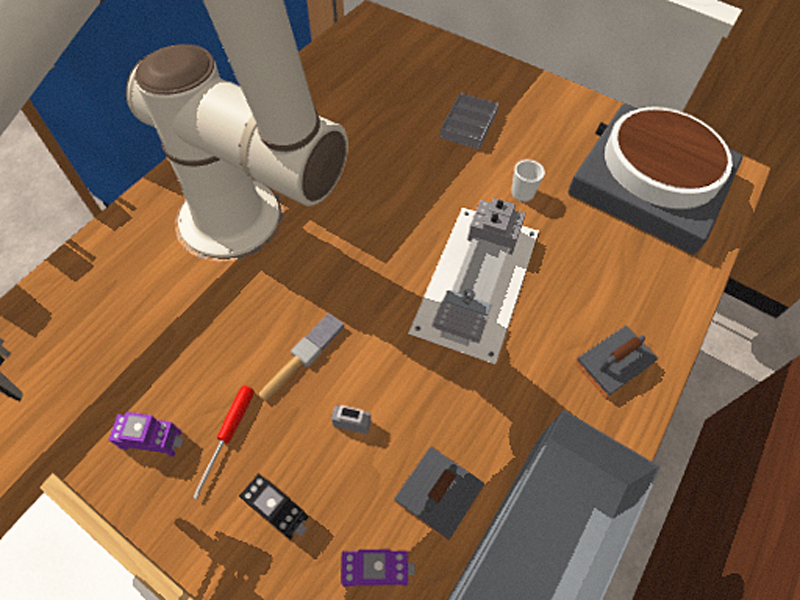

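View pics/top0.png

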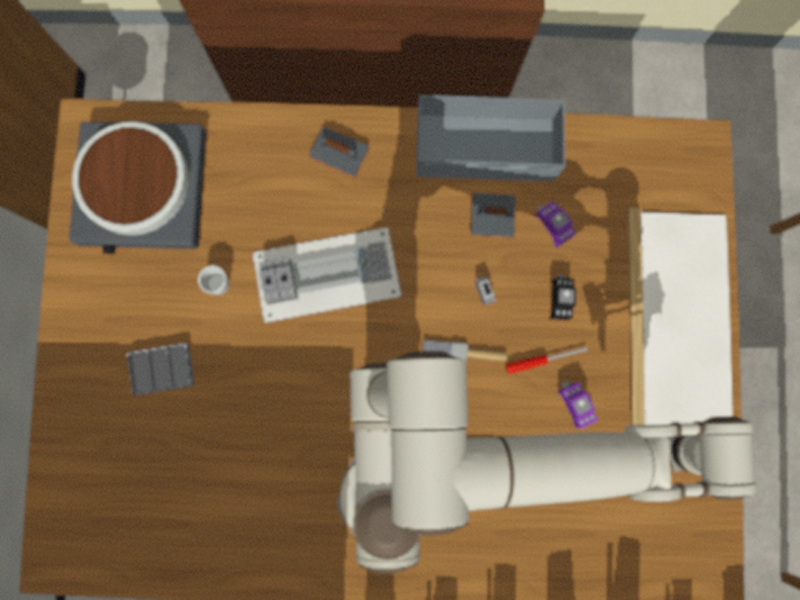

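The scene shows three module-shaped things: black at scene (272,503)/top (564,297), and purple ones at scene (145,432) and (378,568). The black one fits the description, with its tab end away from the robot. The panel is at top (327,275), with the breakers on its left end and the end stop and terminals on its right.

```bash
cat > h.py <<'E'
import numpy as np, cv2
from plant import sensors, vision, env
def cam(n):
    m=vision.camera_model(n); f=192/np.tan(np.radians(m['vfov']/2)); return m,f,np.array(m['R']),np.array(m['t'])
def ray(n,u,v):
    m,f,R,t=cam(n); d=np.array([(u-m['cx'])/f,(v-m['cy'])/f]); s=d.copy()
    for _ in range(20): s=d/(1+m['k1']*(s@s))
    return -R.T@t, R.T@np.array([s[0],s[1],1])
def onz(n,u,v,z):
    o,d=ray(n,u,v); return o+d*(z-o[2])/d[2]
def proj(n,X):
    m,f,R,t=cam(n); c=R@np.asarray(X,float)+t; s=c[:2]/c[2]; s=s*(1+m['k1']*(s@s)); return s*f+[m['cx'],m['cy']]
def two(p,q):
    o1,d1=ray('top',*p);o2,d2=ray('scene',*q)
    A=np.stack([d1,-d2],1); k=np.linalg.lstsq(A,o2-o1,rcond=None)[0]
    a,b=o1+d1*k[0],o2+d2*k[1]; return (a+b)/2,np.linalg.norm(a-b)
E
python3 - <<'E'
from h import *
T=cv2.imread('top0.png');S=cv2.imread('scene0.png')
def crop(I,c,w): 
    x,y=c; return cv2.resize(I[y-w*3//8:y+w*3//8,x-w//2:x+w//2],(400,300),interpolation=cv2.INTER_CUBIC)
cv2.imwrite('pics/m1.png',np.vstack([np.hstack([crop(T,(361,191),56),crop(S,(176,322),64)]),np.hstack([crop(T,(209,176),112),crop(S,(305,182),144)])]))
for p in [(254,255),(387,229),(400,296),(265,321)]: print(onz('top',p[0]/1.5625,p[1]/1.5625,4).round(1))
for p in [(466,208),(539,233),(494,362),(410,334)]: print(onz('scene',p[0]/1.5625,p[1]/1.5625,4).round(1))
print(onz('top',564/1.5625,297/1.5625,60).round(1),onz('scene',272/1.5625,503/1.5625,60).round(1))
E
```

```text
[558.  332.8   4. ]
[631.2  14.5   4. ]
[468.4 -21.2   4. ]
[399.4 298.3   4. ]
[409.7 302.8   4. ]
[570.9 331.7   4. ]
[634.9  16.6   4. ]
[477.1 -21.5   4. ]
[ 469.4 -402.7   60. ] [ 477.2 -402.9   60. ]
```

View pics/m1.png

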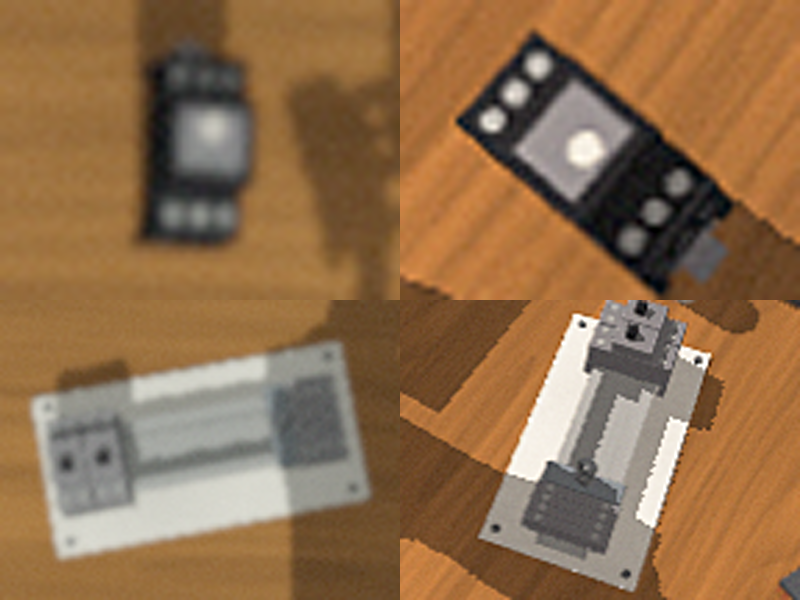

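The black module is confirmed: black housing with its grey tab (crop 700,255) pointing away from the robot. The panel corners and terminal screws are readable in both views.

Run:
```python
from h import *
from scipy.optimize import least_squares
st=lambda p:((p[0]-400)/6.25+144,p[1]/6.25+298); tt=lambda p:(p[0]/7.143+333,p[1]/7.143+170)
sp=lambda p:((p[0]-400)/2.778+233,(p[1]-300)/2.778+128); tp=lambda p:(p[0]/3.571+153,(p[1]-300)/3.571+134)
# module terminals z~50
for n,f,P in(('scene',st,[(540,65),(515,93),(490,120),(680,183),(655,212),(632,240)]),('top',tt,[(225,217),(197,215),(170,215),(236,77),(207,77),(177,75)])):
    X=np.array([onz(n,*f(p),50) for p in P]); a,b=X[:3].mean(0),X[3:].mean(0); d=b-a
    print(n,'mod centre',(a+b)[:2]/2,'yaw',np.degrees(np.arctan2(d[1],d[0])),np.linalg.norm(d), np.degrees(np.arctan2(*(X[2]-X[0])[[0,1]])))
print('lip/foot two-view',[ (two(tt(p),st(q))) for p,q in(((197,215),(515,93)),((207,77),(655,212)))])
print(two(tt((212,127)),st((584,150))))
L=np.array([[-85,165],[85,165],[85,-165],[-85,-165]])
for n,f,P in(('scene',sp,[(575,313),(712,352),(635,592),(478,538)]),('top',tp,[(58,559),(33,398),(340,342),(371,497)])):
    if n=='top': P=[P[0],P[1],P[2],P[3]]
    X=np.array([onz(n,*f(p),4)[:2] for p in P])
    g=lambda v:(v[:2]+L@np.array([[np.cos(v[2]),np.sin(v[2])],[-np.sin(v[2]),np.cos(v[2])]])-X).ravel()
    r=least_squares(g,[520,150,0]); print(n,r.x[:2],np.degrees(r.x[2]),r.fun.round(1))
```

```text
scene mod centre [ 473.80519195 -403.81301852] yaw -2.6455824226819535 72.30593879687102 -175.33570637923015
top mod centre [ 469.56924059 -406.33701939] yaw -4.0937942401827 72.47135083738988 0.5239323749196176
lip/foot two-view [(array([ 435.21276312, -403.42025698,   44.90799907]), np.float64(3.243554222635088)), (array([ 507.39902582, -407.74915203,   46.58542844]), np.float64(5.254644203666442))]
(array([ 477.58682409, -405.4926824 ,   68.98444828]), np.float64(3.138877933293375))
scene [521.02841149 158.28090068] 12.722766559324615 [-0.8  0.4  0.2 -3.5 -0.1  1.1  0.7  2. ]
top [515.95904514 155.44352865] 12.473504103859089 [ 2.  -1.2 -1.4  0.6  0.3  0.2 -0.9  0.5]
```

```bash
cat > go.py <<'E'
# go.py x y z yaw tilt : units for jog from the measured pose; tilt>0 = tool rotated so module +x end goes up
import sys; from h import *
from scipy.spatial.transform import Rotation as Ro
def pose(yaw,tilt):
    return (Ro.from_euler('z',yaw,degrees=True)*Ro.from_euler('y',-tilt,degrees=True)*Ro.from_euler('x',180,degrees=True))
def units(p,yaw,tilt):
    s=sensors.observe(); R=np.array(s['tool_rot'])
    return (R.T@(np.array(p)-s['ee_pos'])/40).round(3),(Ro.from_matrix(R.T@pose(yaw,tilt).as_matrix()).as_rotvec(degrees=True)/6).round(3)
if __name__=='__main__':
    a=list(map(float,sys.argv[1:])); s=sensors.observe()
    print(round(s['t'],2),s['ee_pos'].round(1),s['force'].round(1),s['grip_width'],s['gripper_force']); print(*units(a[:3],a[3],a[4]))
E
python3 go.py 472 -405 140 -3.5 0
```

```text
0.1 [ 146.5 -555.4  213.7] [ 1.2 -0.2  0.1] 92.0047350703879 0.0
[ 8.826 -1.559  1.849] [-1.600e-02 -1.000e-03  3.045e+00]
```

```bash
python3 -m jog '[{"claw":-1,"x":8.83,"y":-1.56,"z":0.3,"wz":3.05},{"claw":-1,"x":8.83,"y":-1.56,"z":0.3,"wz":3.05},{"claw":-1,"x":8.83,"y":-1.56,"z":0.3,"wz":3.05},{"claw":-1,"x":8.83,"y":-1.56,"z":0.3,"wz":3.05},{"claw":-1,"x":8.83,"y":-1.56,"z":0.3,"wz":3.05},{"claw":-1,"x":8.83,"y":-1.56,"z":0.3,"wz":3.05},{"claw":-1,"x":8.83,"y":-1.56,"z":0.3,"wz":3.05},{"claw":-1,"x":8.83,"y":-1.56,"z":0.3,"wz":3.05}]' 40
python3 -m jog '[{"claw":-1,"z":0.1},{"claw":-1,"z":0.1}]'
python3 go.py 472 -405 110 -3.5 0
python3 - <<'E'
from h import *
S=vision.capture('scene')[:,:,::-1]; T=vision.capture('top')[:,:,::-1]
cv2.imwrite('scene1.png',S);cv2.imwrite('top1.png',T)
cv2.imwrite('pics/a.png',np.hstack([cv2.resize(S[230:384,100:260],(400,385)),cv2.resize(T[120:260,290:436],(400,384))[:384] if 0 else cv2.resize(T[120:260,290:436],(400,385))]))
E
```

```text
0.1 [ 146.5 -555.4  213.7] [ 1.2 -0.2  0.1] 92.0047350703879 0.0
[ 8.826 -1.558  2.599] [-1.600e-02 -1.000e-03  3.045e+00]schema error: expected keys claw, x, y, z, wx, wy, wz
schema error: expected keys claw, x, y, z, wx, wy, wz
```

View pics/a.png

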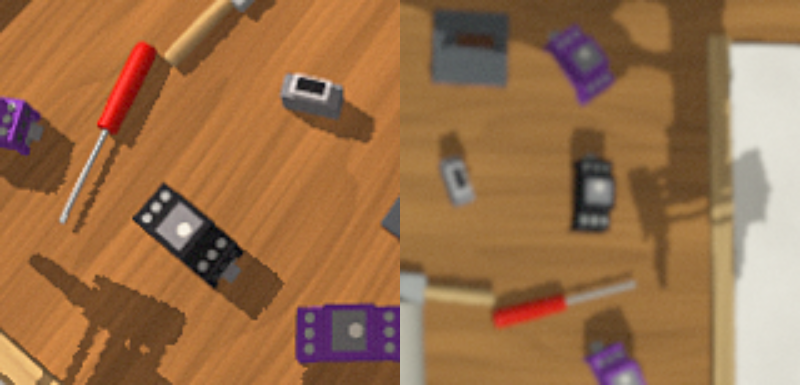

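The picture shows the scene unchanged, because the move was refused: every row needs all seven keys. I'll retype the rows in full.

```bash
python3 -m jog '[{"claw":-1,"x":1,"y":-0.2,"z":0,"wx":0,"wy":0,"wz":1},{"claw":-1,"x":2,"y":-0.4,"z":0,"wx":0,"wy":0,"wz":2},{"claw":-1,"x":3,"y":-0.55,"z":0,"wx":0,"wy":0,"wz":3.05},{"claw":-1,"x":4,"y":-0.75,"z":0.1,"wx":0,"wy":0,"wz":3.05},{"claw":-1,"x":5,"y":-0.9,"z":0.2,"wx":0,"wy":0,"wz":3.05},{"claw":-1,"x":6,"y":-1.1,"z":0.4,"wx":0,"wy":0,"wz":3.05},{"claw":-1,"x":7,"y":-1.25,"z":0.7,"wx":0,"wy":0,"wz":3.05},{"claw":-1,"x":8,"y":-1.4,"z":1,"wx":0,"wy":0,"wz":3.05}]' 40
python3 go.py 472 -405 120 -3.5 0
```

```text
t: 0.87
ee_pos: [442.6, -419.5, 174.7]
tool_rot: [[0.998, -0.061, 0.0], [-0.061, -0.998, -0.001], [0.0, 0.001, -1.0]]
force: [-0.4, -0.6, 0.4]
grip_width: 91.6
gripper_force: 0.0
0.87 [ 442.6 -419.5  174.7] [-0.4 -0.6  0.4] 91.62922236745906 0.0
[ 0.71  -0.409  1.368] [ 0.006 -0.005 -0.003]
```

```bash
python3 -m jog '[{"claw":-1,"x":0.7,"y":-0.41,"z":0.7,"wx":0,"wy":0,"wz":0},{"claw":-1,"x":0.7,"y":-0.41,"z":1.37,"wx":0,"wy":0,"wz":0},{"claw":-1,"x":0.7,"y":-0.41,"z":1.37,"wx":0,"wy":0,"wz":0},{"claw":-1,"x":0.7,"y":-0.41,"z":1.37,"wx":0,"wy":0,"wz":0}]' >/dev/null
python3 go.py 472 -405 32 -3.5 0
python3 - <<'E'
from h import *
S=vision.capture('scene')[:,:,::-1]; T=vision.capture('top')[:,:,::-1]
s=sensors.observe()
print(proj('scene',s['ee_pos']),proj('top',s['ee_pos']))
cv2.imwrite('pics/b.png',np.hstack([cv2.resize(S[260:380,110:240],(400,370),interpolation=2),cv2.resize(T[130:250,296:426],(400,370),interpolation=2)]))
E
```

```text
1.2 [ 468.7 -404.7  118.4] [-0.2  0.2  0.1] 91.67163607812277 0.0
[0.089 0.008 2.159] [-0.03   0.031  0.   ]
[164.90034266 316.20837315] [366.54836394 187.74199723]
```

View pics/b.png

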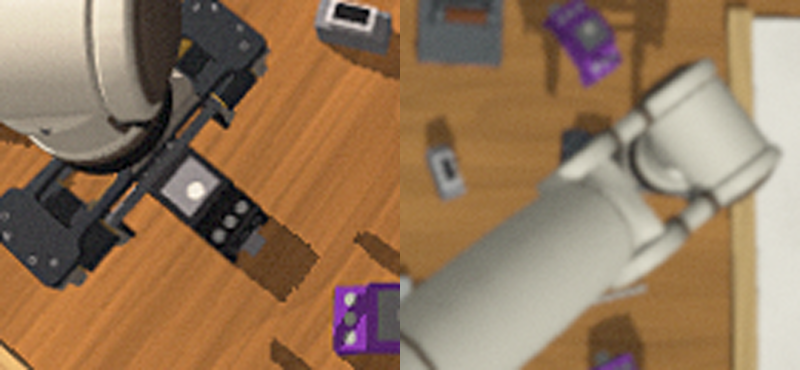

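The open fingers straddle the module, with tips at crop (225,120) and (120,240) and the module's axis between them. Next I descend and grip.

```bash
python3 -m jog '[{"claw":-1,"x":0.09,"y":0,"z":0.7,"wx":0,"wy":0,"wz":0},{"claw":-1,"x":0.09,"y":0,"z":1.4,"wx":0,"wy":0,"wz":0},{"claw":-1,"x":0.09,"y":0,"z":1.9,"wx":0,"wy":0,"wz":0},{"claw":-1,"x":0.09,"y":0,"z":2.16,"wx":0,"wy":0,"wz":0},{"claw":-1,"x":0.09,"y":0,"z":2.16,"wx":0,"wy":0,"wz":0},{"claw":-1,"x":0.09,"y":0,"z":2.16,"wx":0,"wy":0,"wz":0}]'
python3 -m jog '[{"claw":1,"x":0,"y":0,"z":0,"wx":0,"wy":0,"wz":0},{"claw":1,"x":0,"y":0,"z":0,"wx":0,"wy":0,"wz":0},{"claw":1,"x":0,"y":0,"z":0,"wx":0,"wy":0,"wz":0},{"claw":1,"x":0,"y":0,"z":0,"wx":0,"wy":0,"wz":0},{"claw":1,"x":0,"y":0,"z":0,"wx":0,"wy":0,"wz":0},{"claw":1,"x":0,"y":0,"z":0,"wx":0,"wy":0,"wz":0},{"claw":1,"x":0,"y":0,"z":0,"wx":0,"wy":0,"wz":0},{"claw":1,"x":0,"y":0,"z":0,"wx":0,"wy":0,"wz":0}]' 55
python3 go.py 472 -405 200 -3.5 0
```

```text
t: 1.8
ee_pos: [473.5, -407.6, 35.4]
tool_rot: [[0.998, -0.063, 0.001], [-0.063, -0.998, -0.002], [0.001, 0.002, -1.0]]
force: [-0.3, 0.3, 0.5]
grip_width: 92.1
gripper_force: 0.0
t: 2.47
ee_pos: [473.5, -405.8, 33.7]
tool_rot: [[0.998, -0.062, 0.0], [-0.062, -0.998, 0.001], [0.0, -0.001, -1.0]]
force: [0.2, 0.6, 1.1]
grip_width: 44.3
gripper_force: 55.0
2.47 [ 473.5 -405.8   33.7] [0.2 0.6 1.1] 44.30247261082974 54.99866008758545
[-0.039 -0.021 -4.157] [-0.006 -0.    -0.005]
```

```bash
cat > lip.py <<'E'
# lip.py lx ly lz tilt : lip_tip target in panel frame -> jog units
import sys; from go import *
P=np.array([518.5,157,0]); PY=12.6; G=np.array([1.5,0,33.7])   # panel pose, TCP in module frame
L=np.array([-32,0,10])
Rp=Ro.from_euler('z',PY,degrees=True)
def tcp(l,tilt): return P+Rp.apply(np.array(l)+Ro.from_euler('y',-tilt,degrees=True).apply(G-L))
if __name__=='__main__':
    a=list(map(float,sys.argv[1:])); s=sensors.observe(); R=np.array(s['tool_rot'])
    M=Rp.as_matrix().T@R@np.diag([1,-1,-1]); tl=np.degrees(np.arctan2(M[2,0],M[0,0]))
    lip=Rp.inv().apply(s['ee_pos']-P)-M@(G-L)
    print('t',round(s['t'],2),'ee',s['ee_pos'].round(1),'lip now',lip.round(1),'tilt',round(tl,2),'F panel',Rp.inv().apply(s['force']).round(1),'T',Rp.inv().apply(s['torque']).round(2),'grip',round(s['grip_width'],1),round(s['gripper_force'],1))
    print('target',tcp(a[:3],a[3]).round(1),*units(tcp(a[:3],a[3]),PY,a[3]))
E
python3 -m jog '[{"claw":1,"x":0,"y":0,"z":-0.5,"wx":0,"wy":0,"wz":0},{"claw":1,"x":0,"y":0,"z":-1.2,"wx":0,"wy":0,"wz":0},{"claw":1,"x":0,"y":0,"z":-2.1,"wx":0,"wy":0,"wz":0},{"claw":1,"x":0,"y":0,"z":-3,"wx":0,"wy":0,"wz":0},{"claw":1,"x":0,"y":0,"z":-3.8,"wx":0,"wy":0,"wz":0},{"claw":1,"x":0,"y":0,"z":-4.2,"wx":0,"wy":0,"wz":0}]'
python3 lip.py -65 0 110 15
```

```text
t: 2.97
ee_pos: [474.3, -407.5, 206.2]
tool_rot: [[0.998, -0.062, 0.003], [-0.061, -0.998, -0.005], [0.004, 0.004, -1.0]]
force: [0.9, -1.1, -2.4]
grip_width: 44.4
gripper_force: 55.0
t 2.97 ee [ 474.3 -407.5  206.2] lip now [-198.4 -532.1  182.4] tilt 0.22 F panel [ 0.7 -1.3 -2.4] T [-0.04 -0.03 -0.03] grip 44.4 55.0
target [480.7 148.5 141.6] [ -0.703 -13.893   1.552] [ 0.399  2.454 -2.666]
```

```bash
python3 -m jog '[{"claw":1,"x":0,"y":-0.5,"z":0,"wx":0,"wy":0,"wz":0},{"claw":1,"x":0,"y":-1.4,"z":0,"wx":0,"wy":0,"wz":0},{"claw":1,"x":-0.1,"y":-2.4,"z":0,"wx":0.08,"wy":0.5,"wz":-0.5},{"claw":1,"x":-0.2,"y":-3.4,"z":0,"wx":0.16,"wy":1,"wz":-1},{"claw":1,"x":-0.2,"y":-4.4,"z":0,"wx":0.2,"wy":1.4,"wz":-1.5},{"claw":1,"x":-0.3,"y":-5.4,"z":0,"wx":0.3,"wy":1.8,"wz":-2},{"claw":1,"x":-0.4,"y":-6.4,"z":0,"wx":0.35,"wy":2.2,"wz":-2.4},{"claw":1,"x":-0.4,"y":-7.4,"z":0,"wx":0.4,"wy":2.45,"wz":-2.67}]' | head -2
python3 lip.py -65 0 110 15
```

```text
t: 3.63
ee_pos: [473.9, -107.8, 200.3]
t 3.63 ee [ 473.9 -107.8  200.3] lip now [-127.6 -248.5  168.9] tilt 14.83 F panel [ 1.3 -0.2 -3. ] T [-0.01  0.26 -0.02] grip 44.8 55.0
target [480.7 148.5 141.6] [ 1.133 -6.205  1.863] [-0.065  0.029 -0.003]
```

```bash
python3 -m jog '[{"claw":1,"x":0.1,"y":-1,"z":0,"wx":0,"wy":0,"wz":0},{"claw":1,"x":0.2,"y":-2,"z":0,"wx":0,"wy":0,"wz":0},{"claw":1,"x":0.3,"y":-3,"z":0.1,"wx":0,"wy":0,"wz":0},{"claw":1,"x":0.5,"y":-4,"z":0.3,"wx":0,"wy":0,"wz":0},{"claw":1,"x":0.7,"y":-5,"z":0.7,"wx":0,"wy":0,"wz":0},{"claw":1,"x":0.9,"y":-5.7,"z":1.2,"wx":0,"wy":0,"wz":0},{"claw":1,"x":1.13,"y":-6.2,"z":1.8,"wx":0,"wy":0,"wz":0},{"claw":1,"x":1.13,"y":-6.2,"z":1.86,"wx":0,"wy":0,"wz":0}]' | head -2
python3 -m jog '[{"claw":1,"x":0,"y":0,"z":0,"wx":0,"wy":0,"wz":0},{"claw":1,"x":0,"y":0,"z":0,"wx":0,"wy":0,"wz":0}]' |head -2
python3 lip.py -60 0 60 15
python3 - <<'E'
from h import *
S=vision.capture('scene')[:,:,::-1]; T=vision.capture('top')[:,:,::-1]
cv2.imwrite('pics/c.png',np.hstack([cv2.resize(S[100:240,240:380],(400,400),interpolation=2),cv2.resize(T[125:225,150:250],(400,400),interpolation=2)]))
E
```

```text
t: 4.3
ee_pos: [479.2, 149.9, 137.6]
t: 4.47
ee_pos: [482.1, 145.9, 142.3]
t 4.47 ee [482.1 145.9 142.3] lip now [-64.3  -2.8 110.8] tilt 14.76 F panel [-1.1  0.1 -2.8] T [-0.05  0.24 -0.03] grip 44.8 55.0
target [485.5 149.6  91.6] [-0.222 -0.066  1.254] [-0.05   0.04  -0.007]
```

View pics/c.png

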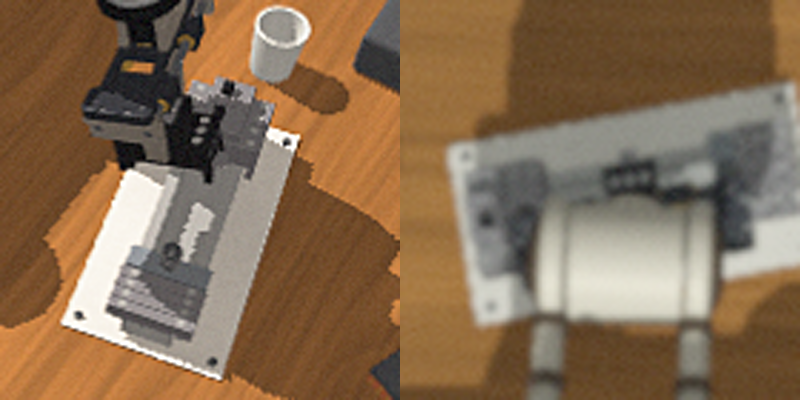

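The module is held tilted over the robot side of the rail. Its foot-end terminals show at scene crop (200,130) and top crop (628,180). I'll check that position against the computed one while lowering.

```bash
python3 - <<'E'
from lip import *
s=sensors.observe();R=np.array(s['tool_rot'])@np.diag([1,-1,-1])
X=s['ee_pos']+R@(np.array([36,0,50])-G)
a,b=(207.,170.),(310,145.5)
print('pred',proj('top',X),proj('scene',X),'seen',a,b)
Y,e=two(a,b); print('diff in panel frame (seen-pred)',Rp.inv().apply(Y-X),e, Rp.inv().apply(onz('top',*a,X[2])-X),Rp.inv().apply(onz('scene',*b,X[2])-X))
E
python3 -m jog '[{"claw":1,"x":-0.1,"y":-0.06,"z":0.5,"wx":0,"wy":0,"wz":0},{"claw":1,"x":-0.22,"y":-0.06,"z":1,"wx":0,"wy":0,"wz":0},{"claw":1,"x":-0.22,"y":-0.06,"z":1.25,"wx":0,"wy":0,"wz":0},{"claw":1,"x":-0.22,"y":-0.06,"z":1.25,"wx":0,"wy":0,"wz":0},{"claw":1,"x":-0.22,"y":-0.06,"z":1.25,"wx":0,"wy":0,"wz":0}]' | head -2
python3 lip.py -46 0 25 15
```

```text
pred [206.6030222  169.05497606] [310.2540478 144.9414212] seen (207.0, 170.0) (310, 145.5)
diff in panel frame (seen-pred) [-1.58473612 -0.13549379 -3.16687922] 2.671374095760952 [-3.46406679e+00 -7.40613453e-01  1.13686838e-13] [-0.09469173 -2.10744736  0.        ]
t: 4.98
ee_pos: [486.6, 149.1, 92.7]
t 4.98 ee [486.6 149.1  92.7] lip now [-59.2  -0.5  61.2] tilt 14.86 F panel [ 0.8  0.4 -2.5] T [ 0.01  0.24 -0.04] grip 44.6 55.0
target [499.2 152.7  56.6] [ 0.084 -0.013  0.957] [-0.047  0.023 -0.021]
```

```bash
python3 -m jog '[{"claw":1,"x":0,"y":0,"z":0.4,"wx":0,"wy":0,"wz":0},{"claw":1,"x":0,"y":-0.01,"z":0.7,"wx":0,"wy":0,"wz":0},{"claw":1,"x":0.04,"y":-0.01,"z":0.9,"wx":0,"wy":0,"wz":0},{"claw":1,"x":0.08,"y":-0.01,"z":0.96,"wx":0,"wy":0,"wz":0},{"claw":1,"x":0.08,"y":-0.01,"z":0.96,"wx":0,"wy":0,"wz":0},{"claw":1,"x":0.08,"y":-0.01,"z":0.96,"wx":0,"wy":0,"wz":0},{"claw":1,"x":0.08,"y":-0.01,"z":0.96,"wx":0,"wy":0,"wz":0},{"claw":1,"x":0.08,"y":-0.01,"z":0.96,"wx":0,"wy":0,"wz":0}]' | head -2
for i in 1 2 3; do python3 -m jog '[{"claw":1,"x":0,"y":0,"z":0,"wx":0,"wy":0,"wz":0}]'|sed -n 2p; done
python3 lip.py -34 0 24.8 15
```

```text
t: 5.65
ee_pos: [499.2, 153.2, 56.7]
ee_pos: [499.0, 153.2, 56.4]
ee_pos: [498.8, 153.2, 56.2]
ee_pos: [498.7, 153.2, 56.0]
t 5.9 ee [498.7 153.2  56. ] lip now [-46.5   0.8  24.5] tilt 14.86 F panel [-0.3  0.2 -2.5] T [-0.02  0.24  0.04] grip 43.8 55.0
target [510.9 155.3  56.4] [0.301 0.016 0.071] [-0.051  0.024 -0.009]
```

```bash
python3 -m jog '[{"claw":1,"x":0.05,"y":0,"z":0.01,"wx":0,"wy":0,"wz":0},{"claw":1,"x":0.1,"y":0.01,"z":0.02,"wx":0,"wy":0,"wz":0},{"claw":1,"x":0.15,"y":0.01,"z":0.035,"wx":0,"wy":0,"wz":0},{"claw":1,"x":0.15,"y":0.01,"z":0.035,"wx":0,"wy":0,"wz":0},{"claw":1,"x":0.15,"y":0.01,"z":0.035,"wx":0,"wy":0,"wz":0}]' >/dev/null
python3 lip.py -34 0 24.8 15
python3 -m jog '[{"claw":1,"x":0.04,"y":0,"z":0.01,"wx":0,"wy":0,"wz":0},{"claw":1,"x":0.08,"y":0,"z":0.02,"wx":0,"wy":0,"wz":0},{"claw":1,"x":0.08,"y":0,"z":0.02,"wx":0,"wy":0,"wz":0},{"claw":1,"x":0.08,"y":0,"z":0.02,"wx":0,"wy":0,"wz":0}]' >/dev/null
python3 lip.py -34 0 24.8 15
```

```text
t 6.32 ee [504.9 154.2  56. ] lip now [-40.2   0.4  24.5] tilt 14.84 F panel [ 0.4  0.4 -2.9] T [ 0.03  0.25 -0.01] grip 44.8 55.0
target [510.9 155.3  56.4] [0.149 0.005 0.031] [-0.052  0.026 -0.01 ]
t 6.65 ee [508.1 154.9  56.1] lip now [-36.9   0.3  24.6] tilt 14.84 F panel [-0.6  0.7 -3.3] T [ 0.03  0.27 -0.03] grip 44.5 55.0
target [510.9 155.3  56.4] [0.07  0.005 0.012] [-0.051  0.026 -0.01 ]
```

```bash
for i in 1 2; do python3 -m jog '[{"claw":1,"x":0.03,"y":0,"z":0.007,"wx":0,"wy":0,"wz":0},{"claw":1,"x":0.06,"y":0,"z":0.014,"wx":0,"wy":0,"wz":0},{"claw":1,"x":0.06,"y":0,"z":0.014,"wx":0,"wy":0,"wz":0}]' >/dev/null
python3 lip.py -34 0 24.8 15|head -1; done
```

```text
t 6.9 ee [510.7 155.4  56.3] lip now [-34.3   0.3  24.8] tilt 14.86 F panel [-0.3  0.3 -2.5] T [-0.01  0.27 -0.01] grip 45.1 55.0
t 7.15 ee [513.1 155.9  56.3] lip now [-31.8   0.3  24.8] tilt 14.86 F panel [ 1.   1.3 -2.6] T [0.01 0.27 0.01] grip 44.8 55.0
```

```bash
for i in 1 2 3; do python3 -m jog '[{"claw":1,"x":0.03,"y":0,"z":0.007,"wx":0,"wy":0,"wz":0},{"claw":1,"x":0.03,"y":0,"z":0.007,"wx":0,"wy":0,"wz":0},{"claw":1,"x":0.03,"y":0,"z":0.007,"wx":0,"wy":0,"wz":0}]' >/dev/null
python3 lip.py -34 0 24.8 15|head -1; done
```

```text
t 7.4 ee [514.1 156.2  56.3] lip now [-30.8   0.4  24.8] tilt 14.85 F panel [-0.4  0.3 -2.9] T [ 0.03  0.29 -0.02] grip 44.6 55.0
t 7.65 ee [515.3 156.5  56.3] lip now [-29.6   0.4  24.8] tilt 14.85 F panel [-1.6  0.5 -3. ] T [-0.02  0.3  -0.02] grip 44.9 55.0
t 7.9 ee [516.2 156.7  56.1] lip now [-28.7   0.4  24.7] tilt 14.81 F panel [-1.   0.4 -2.9] T [ 0.02  0.46 -0.01] grip 44.2 55.0
```

```bash
sed -i 's/G=np.array(\[1.5/G=np.array([2.8/' lip.py; python3 lip.py -32 0 24 11; python3 lip.py -32 0 23 5|tail -1;python3 lip.py -32 0 22 0|tail -1
```

```text
t 7.9 ee [516.2 156.7  56.1] lip now [-29.9   0.4  24.3] tilt 14.81 F panel [-1.   0.4 -2.9] T [ 0.02  0.46 -0.01] grip 44.2 55.0
target [516.2 156.5  53.9] [-0.015  0.007  0.054] [-0.052 -0.634 -0.008]
target [519.1 157.1  49.6] [0.029 0.007 0.176] [-0.053 -1.634 -0.005]
target [521.2 157.6  45.7] [0.057 0.008 0.285] [-0.053 -2.468 -0.003]
```

```bash
python3 -m jog '[{"claw":1,"x":-0.04,"y":0,"z":0,"wx":0,"wy":0,"wz":0},{"claw":1,"x":-0.03,"y":0,"z":0.03,"wx":-0.05,"wy":-0.3,"wz":0},{"claw":1,"x":-0.015,"y":0,"z":0.054,"wx":-0.05,"wy":-0.63,"wz":0},{"claw":1,"x":-0.015,"y":0,"z":0.054,"wx":-0.05,"wy":-0.63,"wz":0},{"claw":1,"x":-0.015,"y":0,"z":0.054,"wx":-0.05,"wy":-0.63,"wz":0}]' >/dev/null
python3 lip.py -32 0 23 5; python3 lip.py -32 0 22 0|tail -1
```

```text
t 8.32 ee [517.  156.8  54.3] lip now [-31.1   0.2  24.3] tilt 11.15 F panel [ 0.1 -0.5 -3.5] T [-0.01  0.22  0.01] grip 44.8 55.0
target [519.1 157.1  49.6] [0.03  0.004 0.124] [-0.002 -1.024 -0.007]
target [521.2 157.6  45.7] [0.065 0.004 0.232] [-0.002 -1.858 -0.007]
```

```bash
python3 -m jog '[{"claw":1,"x":0.01,"y":0,"z":0.04,"wx":0,"wy":-0.3,"wz":0},{"claw":1,"x":0.02,"y":0,"z":0.08,"wx":0,"wy":-0.65,"wz":0},{"claw":1,"x":0.03,"y":0,"z":0.124,"wx":0,"wy":-1.02,"wz":0},{"claw":1,"x":0.03,"y":0,"z":0.124,"wx":0,"wy":-1.02,"wz":0}]' >/dev/null
python3 lip.py -32 0 22 0
```

```text
t 8.65 ee [520.6 157.3  50.6] lip now [-30.5  -0.2  23.9] tilt 5.13 F panel [ 2.1 -1.   0.7] T [-0.21 -0.41 -0.03] grip 45.0 55.0
target [521.2 157.6  45.7] [ 0.007 -0.004  0.123] [ 0.002 -0.855 -0.008]
```

```bash
python3 -m jog '[{"claw":1,"x":0,"y":0,"z":0.06,"wx":0,"wy":-0.4,"wz":0},{"claw":1,"x":0,"y":0,"z":0.12,"wx":0,"wy":-0.85,"wz":0},{"claw":1,"x":0,"y":0,"z":0.13,"wx":0,"wy":-0.9,"wz":0},{"claw":1,"x":0,"y":0,"z":0.13,"wx":0,"wy":-0.9,"wz":0}]' >/dev/null
python3 lip.py -32 0 22 0
python3 - <<'E'
from h import *
S=vision.capture('scene')[:,:,::-1]
cv2.imwrite('pics/d.png',cv2.resize(S[120:220,260:380],(720,600),interpolation=2))
E
```

```text
t 8.98 ee [520.6 157.5  45.7] lip now [-32.7   0.   22.1] tilt -0.2 F panel [-0.1 -0.2  5. ] T [-0.01 -0.33 -0.07] grip 44.6 55.0
target [521.2 157.6  45.7] [0.015 0.    0.001] [-0.     0.033 -0.006]
```

View pics/d.png

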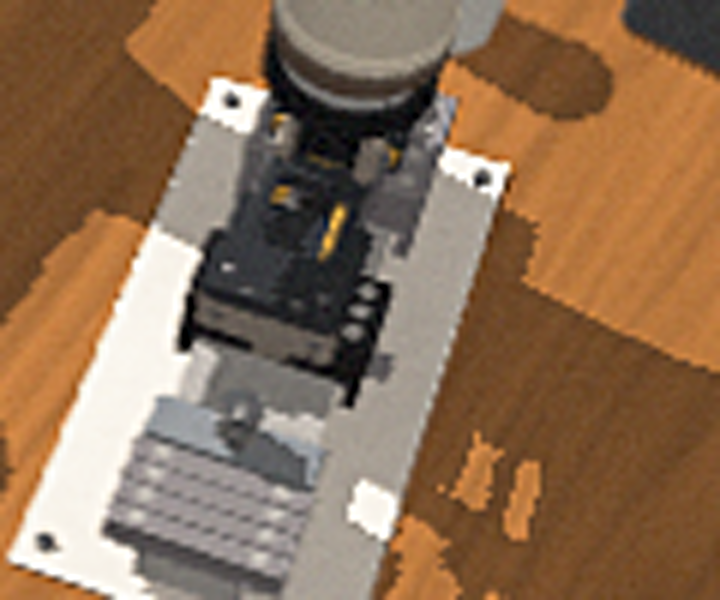

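The module looks flat on the rail, with its foot end at crop (370,360) level. I'll release, then press the nose top with shut fingers to make sure it clicks.

```bash
python3 -m jog '[{"claw":-0.3,"x":0,"y":0,"z":0,"wx":0,"wy":0,"wz":0},{"claw":-0.3,"x":0,"y":0,"z":0,"wx":0,"wy":0,"wz":0},{"claw":-0.3,"x":0,"y":0,"z":0,"wx":0,"wy":0,"wz":0},{"claw":-0.3,"x":0,"y":0,"z":-0.4,"wx":0,"wy":0,"wz":0},{"claw":-0.3,"x":0,"y":0,"z":-0.9,"wx":0,"wy":0,"wz":0},{"claw":-0.3,"x":0,"y":0,"z":-1.4,"wx":0,"wy":0,"wz":0},{"claw":-0.3,"x":0,"y":0,"z":-1.6,"wx":0,"wy":0,"wz":0},{"claw":-0.3,"x":0,"y":0,"z":-1.6,"wx":0,"wy":0,"wz":0}]' | grep -E 'grip_w|ee_pos|force'
python3 -m jog '[{"claw":1,"x":0.2,"y":0,"z":0,"wx":0,"wy":0,"wz":0},{"claw":1,"x":0.3,"y":0,"z":0,"wx":0,"wy":0,"wz":0},{"claw":1,"x":0.3,"y":0,"z":0,"wx":0,"wy":0,"wz":0},{"claw":1,"x":0.3,"y":0,"z":0,"wx":0,"wy":0,"wz":0},{"claw":1,"x":0.3,"y":0,"z":0,"wx":0,"wy":0,"wz":0},{"claw":1,"x":0.3,"y":0,"z":0,"wx":0,"wy":0,"wz":0},{"claw":1,"x":0.3,"y":0,"z":0,"wx":0,"wy":0,"wz":0},{"claw":1,"x":0.3,"y":0,"z":0,"wx":0,"wy":0,"wz":0}]' 20 | grep -E 'grip_w|ee_pos|force'
python3 - <<'E'
from lip import *
s=sensors.observe(); p=P+Rp.apply([15,0,87]); print(s['ee_pos'],units(p,PY,0))
S=vision.capture('scene')[:,:,::-1]
cv2.imwrite('scene2.png',S); cv2.imwrite('pics/e.png',cv2.resize(S[120:220,260:380],(720,600),interpolation=2))
E
```

```text
ee_pos: [520.8, 157.5, 110.3]
force: [0.2, -0.0, -0.3]
grip_width: 59.8
gripper_force: 0.0
ee_pos: [531.0, 160.0, 108.1]
force: [0.3, 0.9, 0.5]
grip_width: 8.9
gripper_force: 0.0
[530.97610057 159.99402296 108.07803753] (array([0.059, 0.005, 0.526]), array([-0.004,  0.078, -0.008]))
```

View pics/e.png

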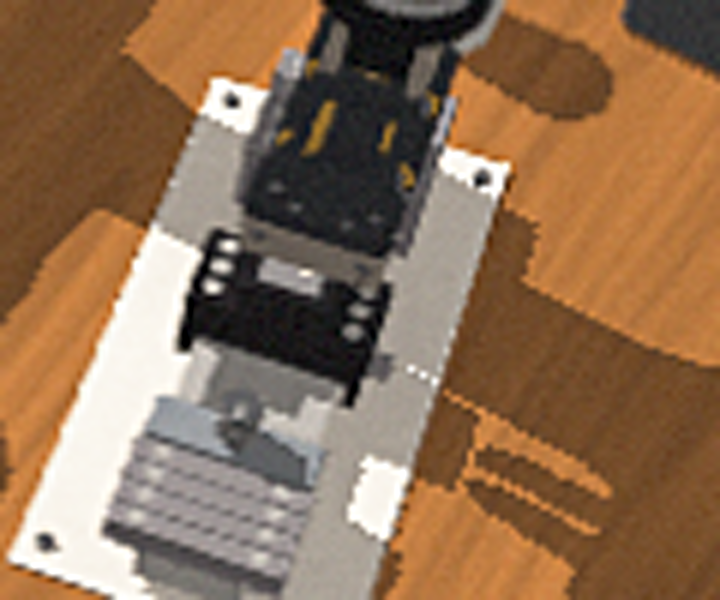

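The module stayed in place after release, sitting across the rail level with it. Next is the press check with the shut fingers.

```bash
python3 -m jog '[{"claw":1,"x":0.06,"y":0,"z":0.3,"wx":0,"wy":0.08,"wz":0},{"claw":1,"x":0.06,"y":0,"z":0.5,"wx":0,"wy":0.08,"wz":0},{"claw":1,"x":0.06,"y":0,"z":0.5,"wx":0,"wy":0.08,"wz":0},{"claw":1,"x":0.06,"y":0,"z":0.5,"wx":0,"wy":0.08,"wz":0}]' | grep -E 'ee_pos|^force|width'
for i in 1 2 3 4; do python3 -m jog '[{"claw":1,"x":0,"y":0,"z":0.03,"wx":0,"wy":0,"wz":0},{"claw":1,"x":0,"y":0,"z":0.03,"wx":0,"wy":0,"wz":0}]' | grep -E 'ee_pos|^force'; done
```

```text
ee_pos: [532.6, 160.4, 87.5]
force: [0.3, -0.4, -1.1]
grip_width: 0.8
ee_pos: [533.5, 160.5, 87.3]
force: [-0.7, -0.3, -1.0]
ee_pos: [533.4, 160.5, 85.9]
force: [0.8, 0.8, -0.2]
ee_pos: [533.2, 160.5, 84.5]
force: [0.4, -1.0, 0.5]
ee_pos: [533.3, 160.5, 84.4]
force: [-2.9, -0.1, 7.2]
```

```bash
for i in 1 2; do python3 -m jog '[{"claw":1,"x":0,"y":0,"z":0.02,"wx":0,"wy":0,"wz":0},{"claw":1,"x":0,"y":0,"z":0.02,"wx":0,"wy":0,"wz":0}]' | grep -E 'ee_pos|^force'; done
```

```text
ee_pos: [533.4, 160.6, 84.4]
force: [-5.1, -1.4, 12.1]
ee_pos: [533.6, 160.6, 84.4]
force: [-8.2, -0.9, 17.0]
```

Contact is stiff at z 84.4, reaching 17 N with no travel, so the module is clicked home. Next comes the screw: lift, turn the wrist so the fingers close roughly along the rail's x, and stay clear of the terminals.

```bash
python3 -m jog '[{"claw":1,"x":0,"y":0,"z":-0.4,"wx":0,"wy":0,"wz":0},{"claw":0.2,"x":0,"y":0,"z":-1,"wx":0,"wy":0,"wz":-1},{"claw":-0.3,"x":0,"y":0,"z":-1.2,"wx":0,"wy":0,"wz":-2},{"claw":-0.3,"x":0,"y":0,"z":-1.2,"wx":0,"wy":0,"wz":-3.1},{"claw":-0.3,"x":0,"y":0,"z":-1.2,"wx":0,"wy":0,"wz":-4.2},{"claw":-0.3,"x":0,"y":0,"z":-1.2,"wx":0,"wy":0,"wz":-5.3},{"claw":-0.3,"x":0,"y":0,"z":-1.2,"wx":0,"wy":0,"wz":-6.4},{"claw":-0.3,"x":0,"y":0,"z":-1.2,"wx":0,"wy":0,"wz":-7.5}]' 15 | grep -E 'ee_pos|width'
python3 -m jog '[{"claw":-0.3,"x":0,"y":0,"z":0,"wx":0,"wy":0,"wz":-1.1},{"claw":-0.3,"x":0,"y":0,"z":0,"wx":0,"wy":0,"wz":-2.2},{"claw":-0.3,"x":0,"y":0,"z":0,"wx":0,"wy":0,"wz":-3.3},{"claw":-0.3,"x":0,"y":0,"z":0,"wx":0,"wy":0,"wz":-4.4},{"claw":-0.3,"x":0,"y":0,"z":0,"wx":0,"wy":0,"wz":-5.5},{"claw":-0.3,"x":0,"y":0,"z":0,"wx":0,"wy":0,"wz":-6.6},{"claw":-0.3,"x":0,"y":0,"z":0,"wx":0,"wy":0,"wz":-7.7},{"claw":-0.3,"x":0,"y":0,"z":0,"wx":0,"wy":0,"wz":-8.8}]' | grep -E 'ee_pos|width'
python3 - <<'E'
from lip import *
s=sensors.observe(); p=P+Rp.apply([0,-88,110]); print(s['qpos'],s['ee_pos'],units(p,143,0))
for n in('scene','top'): print(n,proj(n,P+Rp.apply([0,-88,82])))
E
```

```text
ee_pos: [533.3, 160.5, 129.8]
grip_width: 45.1
ee_pos: [533.3, 160.5, 129.7]
grip_width: 59.5
[ 4.29967512e+00  1.09732802e+01  9.93252375e+01  2.48183541e-02
  6.96816938e+01 -1.63870614e+01] [533.28054721 160.46413743 129.73670813] (array([-2.129, -0.686,  0.492]), array([ 5.000e-03, -2.000e-03, -5.387e+00]))
scene [299.7325907  187.30313665]
top [231.25744039 166.7362587 ]
```

```bash
python3 -m jog '[{"claw":-0.3,"x":-0.5,"y":-0.15,"z":0,"wx":0,"wy":0,"wz":-1.1},{"claw":-0.3,"x":-1.2,"y":-0.4,"z":0.1,"wx":0,"wy":0,"wz":-2.2},{"claw":-0.3,"x":-1.8,"y":-0.6,"z":0.2,"wx":0,"wy":0,"wz":-3.3},{"claw":-0.3,"x":-2.13,"y":-0.69,"z":0.3,"wx":0,"wy":0,"wz":-4.4},{"claw":-0.3,"x":-2.13,"y":-0.69,"z":0.4,"wx":0,"wy":0,"wz":-5.39},{"claw":-0.3,"x":-2.13,"y":-0.69,"z":0.4,"wx":0,"wy":0,"wz":-5.39},{"claw":-0.3,"x":-2.13,"y":-0.69,"z":0.4,"wx":0,"wy":0,"wz":-5.39}]' | grep -E 'ee_pos|width'
python3 - <<'E'
from lip import *
s=sensors.observe(); p=P+Rp.apply([0,-88,58.5]); print(s['qpos'].round(0),s['ee_pos'],units(p,143,0))
S=vision.capture('scene')[:,:,::-1]; T=vision.capture('top')[:,:,::-1]
cv2.imwrite('scene3.png',S); cv2.imwrite('pics/f.png',np.hstack([cv2.resize(S[120:220,250:350],(400,400),interpolation=2),cv2.resize(T[130:210,190:270],(400,400),interpolation=2)]))
E
```

```text
ee_pos: [536.9, 71.0, 113.6]
grip_width: 59.8
[ -5.  10. 102.   0.  68. -58.] [536.85563138  71.0480888  113.55825074] (array([-0.016,  0.014,  1.376]), array([ 0.004, -0.005, -0.082]))
```

View pics/f.png

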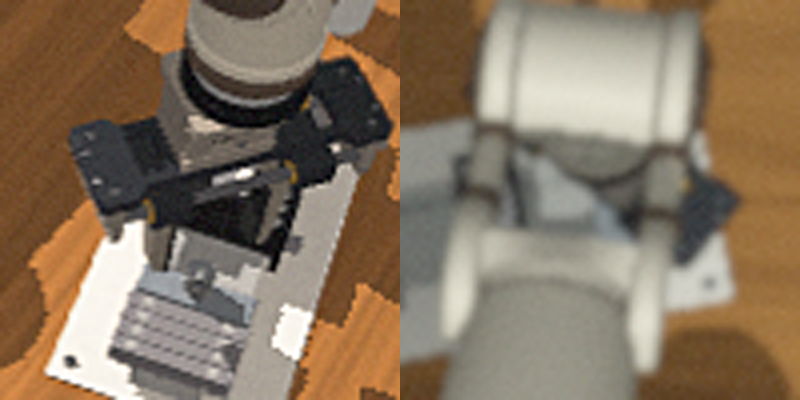

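The gripper is over the screw, which shows at crop (203,275) between the fingers. I'll descend gently in stages.

```bash
python3 -m jog '[{"claw":-0.1,"x":-0.01,"y":0.01,"z":0.3,"wx":0,"wy":0,"wz":-0.08},{"claw":-0.1,"x":-0.01,"y":0.01,"z":0.6,"wx":0,"wy":0,"wz":-0.08},{"claw":-0.1,"x":-0.01,"y":0.01,"z":0.8,"wx":0,"wy":0,"wz":-0.08},{"claw":-0.1,"x":-0.01,"y":0.01,"z":1,"wx":0,"wy":0,"wz":-0.08},{"claw":-0.1,"x":-0.01,"y":0.01,"z":1.1,"wx":0,"wy":0,"wz":-0.08},{"claw":-0.1,"x":-0.01,"y":0.01,"z":1.1,"wx":0,"wy":0,"wz":-0.08}]' | grep -E 'ee_pos|width|^force'
python3 -m jog '[{"claw":-0.1,"x":0,"y":0,"z":0.12,"wx":0,"wy":0,"wz":0},{"claw":-0.1,"x":0,"y":0,"z":0.22,"wx":0,"wy":0,"wz":0},{"claw":-0.1,"x":0,"y":0,"z":0.22,"wx":0,"wy":0,"wz":0}]' | grep -E 'ee_pos|width|^force'
python3 -m jog '[{"claw":1,"x":0,"y":0,"z":0,"wx":0,"wy":0,"wz":0},{"claw":1,"x":0,"y":0,"z":0,"wx":0,"wy":0,"wz":0},{"claw":1,"x":0,"y":0,"z":0,"wx":0,"wy":0,"wz":0},{"claw":1,"x":0,"y":0,"z":0,"wx":0,"wy":0,"wz":0},{"claw":1,"x":0,"y":0,"z":0,"wx":0,"wy":0,"wz":0},{"claw":1,"x":0,"y":0,"z":0,"wx":0,"wy":0,"wz":0}]' 15
python3 - <<'E'
from lip import *
s=sensors.observe();print(s['force'],s['torque'],Rp.inv().apply(s['ee_pos']-P))
E
```

```text
ee_pos: [536.4, 71.3, 68.0]
force: [-0.7, 0.5, 0.7]
grip_width: 50.6
ee_pos: [537.3, 71.1, 60.3]
force: [-0.6, -0.1, 0.3]
grip_width: 50.5
t: 15.02
ee_pos: [539.1, 72.8, 61.4]
tool_rot: [[-0.8, 0.6, 0.004], [0.6, 0.8, 0.004], [-0.001, 0.006, -1.0]]
force: [5.6, 7.7, -2.6]
grip_width: 19.7
gripper_force: 15.0
[ 5.61420445  7.72236833 -2.62786278] [ 1.12616234 -1.0063061  -0.01174002] [  1.76015149 -86.72080847  61.35079601]
```

```bash
python3 -m jog '[{"claw":1,"x":0,"y":0.06,"z":0,"wx":0,"wy":0,"wz":0},{"claw":1,"x":0,"y":0.06,"z":0,"wx":0,"wy":0,"wz":0},{"claw":1,"x":0,"y":0.06,"z":0,"wx":0,"wy":0,"wz":0.5},{"claw":1,"x":0,"y":0.06,"z":0,"wx":0,"wy":0,"wz":1},{"claw":1,"x":0,"y":0.06,"z":0,"wx":0,"wy":0,"wz":1.7},{"claw":1,"x":0,"y":0.06,"z":0,"wx":0,"wy":0,"wz":2.4},{"claw":1,"x":0,"y":0.06,"z":0,"wx":0,"wy":0,"wz":3},{"claw":1,"x":0,"y":0.06,"z":0,"wx":0,"wy":0,"wz":3}]' 15
python3 - <<'E'
from lip import *
s=sensors.observe();R=np.array(s['tool_rot']);print('F tool',(R.T@s['force']).round(1),'T tool',(R.T@s['torque']).round(3),Rp.inv().apply(s['ee_pos']-P),'yaw',np.degrees(np.arctan2(R[1,0],R[0,0])))
E
```

```text
t: 15.68
ee_pos: [538.9, 72.7, 61.3]
tool_rot: [[-0.575, 0.818, -0.0], [0.818, 0.575, -0.0], [-0.0, -0.0, -1.0]]
force: [-1.9, -2.0, 3.4]
grip_width: 18.9
gripper_force: 15.0
F tool [-0.5 -2.7 -3.4] T tool [ 0.402 -0.096  0.03 ] [  1.56140355 -86.75819813  61.25041831] yaw 125.09171399092786
```

```bash
cat > st.py <<'E'
from lip import *
s=sensors.observe();R=np.array(s['tool_rot']);print(round(s['t'],2),'F tool',(R.T@s['force']).round(1),'T tool',(R.T@s['torque']).round(3),Rp.inv().apply(s['ee_pos']-P).round(1),'yaw',np.degrees(np.arctan2(R[1,0],R[0,0])).round(1),s['grip_width'].round(1),s['qpos'][5].round(0))
E
python3 -m jog '[{"claw":1,"x":0,"y":0,"z":0,"wx":0,"wy":0,"wz":0.7},{"claw":1,"x":0,"y":0,"z":0,"wx":0,"wy":0,"wz":1.5},{"claw":1,"x":0,"y":0,"z":0,"wx":0,"wy":0,"wz":2.3},{"claw":1,"x":0,"y":0,"z":0,"wx":0,"wy":0,"wz":3.1},{"claw":1,"x":0,"y":0,"z":0,"wx":0,"wy":0,"wz":3.9},{"claw":1,"x":0,"y":0,"z":0,"wx":0,"wy":0,"wz":4.5},{"claw":1,"x":0,"y":0,"z":0,"wx":0,"wy":0,"wz":5},{"claw":1,"x":0,"y":0,"z":0,"wx":0,"wy":0,"wz":5}]' >/dev/null; python3 st.py
for i in 1 2; do python3 -m jog '[{"claw":1,"x":0,"y":0,"z":0,"wx":0,"wy":0,"wz":0.5},{"claw":1,"x":0,"y":0,"z":0,"wx":0,"wy":0,"wz":1},{"claw":1,"x":0,"y":0,"z":0,"wx":0,"wy":0,"wz":1},{"claw":1,"x":0,"y":0,"z":0,"wx":0,"wy":0,"wz":1}]' >/dev/null; python3 st.py; done
```

```text
Traceback (most recent call last):
  File "st.py", line 2, in <module>
    s=sensors.observe();R=np.array(s['tool_rot']);print(round(s['t'],2),'F tool',(R.T@s['force']).round(1),'T tool',(R.T@s['torque']).round(3),Rp.inv().apply(s['ee_pos']-P).round(1),'yaw',np.degrees(np.arctan2(R[1,0],R[0,0])).round(1),s['grip_width'].round(1),s['qpos'][5].round(0))
                                                                                                                                                                                                                                           ^^^^^^^^^^^^^^^^^^^^^
AttributeError: 'float' object has no attribute 'round'
Traceback (most recent call last):
  File "st.py", line 2, in <module>
    s=sensors.observe();R=np.array(s['tool_rot']);print(round(s['t'],2),'F tool',(R.T@s['force']).round(1),'T tool',(R.T@s['torque']).round(3),Rp.inv().apply(s['ee_pos']-P).round(1),'yaw',np.degrees(np.arctan2(R[1,0],R[0,0])).round(1),s['grip_width'].round(1),s['qpos'][5].round(0))
                                                                               
[... 200 characters left out ...]
' object has no attribute 'round'
Traceback (most recent call last):
  File "st.py", line 2, in <module>
    s=sensors.observe();R=np.array(s['tool_rot']);print(round(s['t'],2),'F tool',(R.T@s['force']).round(1),'T tool',(R.T@s['torque']).round(3),Rp.inv().apply(s['ee_pos']-P).round(1),'yaw',np.degrees(np.arctan2(R[1,0],R[0,0])).round(1),s['grip_width'].round(1),s['qpos'][5].round(0))
                                                                                                                                                                                                                                           ^^^^^^^^^^^^^^^^^^^^^
AttributeError: 'float' object has no attribute 'round'
```

```bash
sed -i "s/s\['grip_width'\].round(1)/s['grip_width']/" st.py; python3 st.py
for i in 1 2; do python3 -m jog '[{"claw":1,"x":0,"y":0,"z":0,"wx":0,"wy":0,"wz":0.5},{"claw":1,"x":0,"y":0,"z":0,"wx":0,"wy":0,"wz":1},{"claw":1,"x":0,"y":0,"z":0,"wx":0,"wy":0,"wz":1},{"claw":1,"x":0,"y":0,"z":0,"wx":0,"wy":0,"wz":1}]' >/dev/null; python3 st.py; done
```

```text
17.02 F tool [-2.4 -3.3 -5.9] T tool [ 0.731 -0.484 -0.198] [  0.8 -86.7  61.2] yaw 83.3 19.40585432755519 2.0
17.35 F tool [-3.1 -5.3 -4.9] T tool [ 0.68  -0.518 -0.126] [  0.7 -86.6  61. ] yaw 77.3 19.351193407109115 8.0
17.68 F tool [-3.  -4.1 -6. ] T tool [ 0.707 -0.492 -0.083] [  0.7 -86.3  60.9] yaw 71.3 19.62692692285774 14.0
```

```bash
python3 -m jog '[{"claw":1,"x":0,"y":-0.02,"z":0,"wx":0,"wy":0,"wz":0},{"claw":1,"x":0.03,"y":-0.04,"z":0,"wx":0,"wy":0,"wz":0},{"claw":1,"x":0.03,"y":-0.04,"z":0,"wx":0,"wy":0,"wz":0}]' 25 >/dev/null; python3 st.py
for i in 1 2 3; do python3 -m jog '[{"claw":1,"x":0,"y":0,"z":0,"wx":0,"wy":0,"wz":0.4},{"claw":1,"x":0,"y":0,"z":0,"wx":0,"wy":0,"wz":0.8},{"claw":1,"x":0,"y":0,"z":0,"wx":0,"wy":0,"wz":1},{"claw":1,"x":0,"y":0,"z":0,"wx":0,"wy":0,"wz":1}]' >/dev/null; python3 st.py; done
```

```text
17.93 F tool [-8.1  1.1 -2.4] T tool [-0.1   -1.371 -0.122] [  0.8 -86.2  61. ] yaw 71.3 19.28198377626962 14.0
18.27 F tool [-5.5  2.2 -1. ] T tool [-0.318 -0.961 -0.175] [  1.2 -85.4  61. ] yaw 65.2 19.644236794001294 20.0
18.6 F tool [-0.8  3.4  1.4] T tool [-0.678 -0.178 -0.274] [  1.8 -84.8  61. ] yaw 59.2 19.32390401134273 26.0
18.93 F tool [3.5 5.  4.2] T tool [-0.802  0.54  -0.289] [  2.6 -84.3  61.1] yaw 53.2 19.26748525245857 32.0
```

The torque is about 0.28 N m and the fingers are slipping, so the screw is at its stop. I'll release, lift and check.

```bash
python3 -m jog '[{"claw":0.1,"x":0,"y":0,"z":0,"wx":0,"wy":0,"wz":0},{"claw":0.1,"x":0,"y":0,"z":0,"wx":0,"wy":0,"wz":0},{"claw":0.1,"x":0,"y":0,"z":0,"wx":0,"wy":0,"wz":0},{"claw":0.1,"x":0,"y":0,"z":-0.5,"wx":0,"wy":0,"wz":0},{"claw":0.1,"x":0,"y":0,"z":-1.2,"wx":0,"wy":0,"wz":0},{"claw":0.1,"x":0,"y":0,"z":-2,"wx":0,"wy":0,"wz":0},{"claw":0.1,"x":0,"y":0,"z":-3,"wx":0,"wy":0,"wz":0},{"claw":0.1,"x":0,"y":0,"z":-3.5,"wx":0,"wy":0,"wz":0}]' >/dev/null; python3 st.py
python3 -m jog '[{"claw":0.1,"x":-1,"y":0,"z":0,"wx":0,"wy":0,"wz":0},{"claw":0.1,"x":-2,"y":0,"z":0,"wx":0,"wy":0,"wz":0},{"claw":0.1,"x":-3,"y":0,"z":0,"wx":0,"wy":0,"wz":0},{"claw":0.1,"x":-4,"y":0,"z":0,"wx":0,"wy":0,"wz":0},{"claw":0.1,"x":-4,"y":0,"z":0,"wx":0,"wy":0,"wz":0},{"claw":0.1,"x":-4,"y":0,"z":0,"wx":0,"wy":0,"wz":0}]' >/dev/null; python3 st.py
python3 - <<'E'
from lip import *
S=vision.capture('scene')[:,:,::-1]; T=vision.capture('top')[:,:,::-1]
S2=S.copy()
for p in([-48,-22.5,62],[-48,22.5,62],[48,22.5,62],[48,-22.5,62]):
    u=proj('scene',P+Rp.apply(p)); print(u.round(1),proj('top',P+Rp.apply(p)).round(1))
cv2.imwrite('pics/g.png',np.hstack([cv2.resize(S[110:240,240:370],(400,400),interpolation=2),cv2.resize(T[130:210,170:250],(400,400),interpolation=2)]))
E
```

```text
19.6 F tool [0.9 0.8 0.1] T tool [-0.097  0.024  0.007] [  2.4 -84.7 205.6] yaw 53.2 41.098980238316166 32.0
20.1 F tool [ 0.4 -0.2  0.5] T tool [-0.047  0.077  0.014] [-121.6 -189.4  200.8] yaw 53.0 41.437802857107016 14.0
[290.  168.2] [216.1 184. ]
[294.7 156.9] [203.8 186.3]
[325.4 166.6] [199.1 160.7]
[321.3 178.4] [211.3 158.3]
```

View pics/g.png

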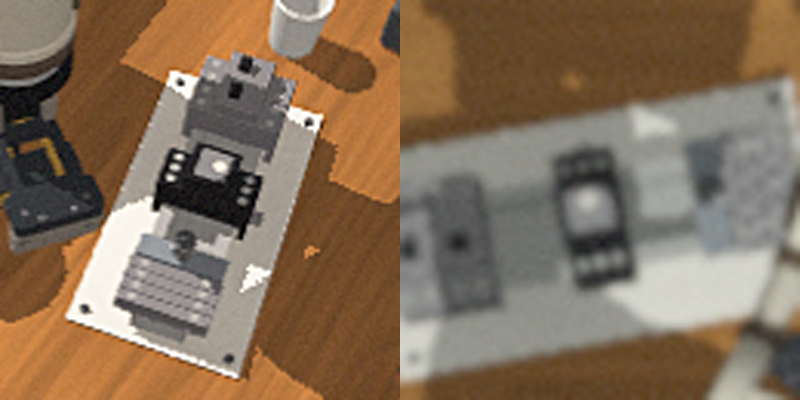

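The module sits flat and square on the rail between the end stop and the breakers, at scene crop (208,190) and top crop (592,215). That matches the predicted corners, and the robot is clear.

```bash
python3 -c "
from plant import hand_in
print(hand_in())"
```

```text
the job is handed in; nothing more can be done
None
```

I handed the job in at about 20 s: the black module is clicked flat on the rail (it held a 17 N press without moving), the thumb screw is tight against its stop (0.28 N m, fingers slipping), and I saw no contact with anything else; no verdict came back.

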